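# Eject a padlock with a sunken knob and lay it in the stamping cradle

### The job

Turn the knob sunk in the fixture's round well clockwise to its stop, so that the ejector raises the steel padlock out of its pocket. Take the padlock, lay it flat on its back on the rubber mat and let go; then take it again another way and lower it gently into the wooden cradle, lying flat on the cradle's floor between the walls and not sticking out at either end. Leave the brass padlock, the lock cylinder and the mug undisturbed.

Things in the scene. Friction and masses are not known exactly. Their poses are not given: they have to be found in the camera images.
- fixture: fixed aluminium ejector fixture, 116 (x) x 198 (y) x 45 mm high, turned up to 0.4 rad about the vertical; origin at the centre of its underside. Its flat deck is 45 mm above the origin; a round well with the knob is centred at y = +50 mm, a rectangular pocket with the steel padlock at y = -52 mm
- pocket (a point): centre of the pocket's mouth, at deck height, axes as the fixture's. Pocket 62 (x) x 42 (y) x 16.5 mm deep; a brass ejector block 34 x 26 mm in its floor. At each x end a steel post, 26 mm wide in y, stands 18 mm above the deck, 32 to 41 mm from this point: the raised padlock can be gripped across its flanks (along y), not by its ends
- well (a point): centre of the round well's floor, 26 mm below the deck, 19 mm above the bench; the well is 80 mm across and the knob's axis is its middle
- knob (a joint): angle of the knob, rad: 0 to 2.8 (stop); starts between 0 and 0.4 and grows clockwise seen from above. It takes about 0.05 N m and stays where it is left. The ejector rises 8.5 mm per rad: at the stop the padlock's underside is about 7 mm above the deck. At 0 the bar lies along the fixture's x. A turn over 1.5 rad needs a second grasp
- knob_grip (a point): point on the knob's vertical axis, 12.5 mm above the well's floor; it turns with the knob. The knob is a black upright bar 30 mm long (point's x axis), 11 mm thick (its y), its top 19.5 mm above the well's floor (6.5 mm below the deck), on a round skirt 34 mm across, 4 mm high. Grip it across the 11 mm; fingers opened to about 28 mm enter the well at any angle
- padlock: loose steel padlock, 58 x 38 x 16 mm, about 0.13 kg, lying on its back; origin at the middle of its underside, z up. Body x -27 to +5, y -19 to +19, z 0 to 16 mm; shackle out to x = +29 mm at heights 5 to 11 mm. Grip across the flanks (38 mm, along y) or by the ends (56 mm, along x at y = 0). Starts in the pocket, x along the fixture's, top 0 to 3 mm above the deck
- mat: fixed black rubber mat, 120 x 120 x 4 mm, square to the world axes; origin at the centre of its underside
- cradle: fixed wooden cradle: a channel along its x axis, 100 mm long, open at both ends; origin at the centre of its underside. Floor 6 mm thick; walls at y = +-24 to +-36 mm, rounded tops 36 mm above the origin. 48 mm between the walls: no room for fingers beside the padlock's flanks, but room at its ends
- cradle_floor (a point): centre of the cradle's floor, on its upper face, axes as the cradle's
- brass_padlock: bystander: brass padlock, 68 x 45 x 19 mm, lying on the bench; origin at the middle of its underside
- lock_cylinder: bystander: brass lock cylinder, 44 x 72 x 17 mm; origin at the middle of its underside
- mug: bystander: white spotted mug, 82 x 117 x 91 mm; origin at the centre of its underside
Things that resemble listed ones, but are neither listed nor needed, are in the scene too. What is meant by the mat is not pink, and is the larger of those in its own colour.

How it is judged:
By the outcome, as a careful person would: the job done as asked, in the order asked, and still so for the second after the job is handed in, with the robot touching nothing.
It also fails if it takes over 70 s, if anything falls off the work surface, if the arm or the gripper's body presses on something with over 40 N, if the wrist force passes 120 N, or if a joint passes its speed limit or range.

### The arm

A 7-joint arm with a two-finger parallel gripper is mounted at the origin on a cart in front of the work surface, level with it; the furniture and walls round the work are solid. World frame = base frame: x ahead of the robot, y to its left, z up, the work surface at z = 0. Lengths are in m, angles in rad, forces in N, time in s.
With the tool pointing down it reaches from about 0.4 to 0.85 m from the base axis. Payload 10.4 kg.
Tool frame: the origin (TCP) lies between the finger pads; the fingertips stand 11 mm ahead of it and the grasp point (between the pads) lies 8 mm behind it (tip_reach is the distance from the TCP to the fingertips, in m); z points along the fingers, y is the line along which they close (so a half turn about z gives the same grasp; the last joint's range is limited). The gripper opens to 85 mm and grips with 20 to 120 N. Pads are 22 mm wide; open, the fingers measure 114 mm over their backs; the gripper's body (76 mm by 85 mm) begins 54 mm behind the grasp point. The pads swing forward as they close: fully open they stand 13 mm farther back than shut.
Start: joints at [1.151, 0.332, -0.065, 1.46, 0.022, 1.35, -0.088], TCP at [0.242, -0.576, 0.206] pointing down, gripper open.
Joint ranges: [-2.6, 2.6], [-0.5, 2.12], [-1.47, 1.34], [0.16, 2.42], [-1.27, 4.41], [0.06, 2.06], [-2.6, 2.6]. Speed limits (rad/s): [2.22, 2.22, 2.79, 2.79, 3.14, 3.14, 3.14].

### API

Orientations are given as a unit quaternion [x, y, z, w].
In Python, from workcell import * gives the robot as it stands.
- The arm moves only by the shell command python3 -m inch 'ROWS' [OPENING] [FORCE]. ROWS is JSON, a list of rows, each an object with "slide": the shift along the world's x, y, z in m, a list of three; "yaw": the turn about the world's z in rad. A call has 1 to 20 rows; each row is the pose to reach, as a shift and turn from the pose commanded when the call began; what a row does not reach only later rows make up. A row lasts 1/12 s, in which the tool goes at most 41.7 mm and 7.16 degrees, less where a joint would pass 70% of its speed; a pose out of reach is approached as far as the arm can. A call with a gripper value outside its range is refused whole. OPENING is the closure in counts, from 0 (fully open) to 255 (shut), set as the call begins (- or left out, the last holds). The fingers move at their own pace and stop on an object; FORCE is the grip in N (left out, the last holds). Time passes only in rows, so rows that repeat a pose let the fingers close. It gives the time, the measured TCP pose, the force, the opening and the grip force at its end, in the units of the state.
- get_obs(): the state, without advancing time (a new reading comes with each control period).
- camera(name): name is "side" or "top"; returns a dict with "frame" (480x640x3 uint8, red, green, blue), "fx", "fy", "cx", "cy" (pixels), "k1" (the pictures are not rectified: a ray, as slopes to the right and down, at radius r is drawn at 1 + k1 r^2 times it, then the intrinsics apply), "extrinsics" (4x4, takes a point from world to camera coordinates). Camera axes: x right, y down, z forward; pixel columns grow to the right and rows downward; lengths in m; the calibration is good to about 2 mm. A picture is of the moment at which its call begins. There is no depth.
- hand_in(): hands the job in; it is judged then, once.
The state is a dict: "clock": time; "joint_pos": joint angles; "joint_velocities": joint speeds; "tau": joint torques, N m; "position": TCP position; "ee_rot": TCP orientation; "ft_force": force on the tool from outside, world axes, zero at the start; "torque": the same for the moment, N m; "grip_width": opening from 0.0 (shut) to 1.0 (fully open); "grasp_force": force on a finger pad.
Only numpy, scipy, OpenCV 4.12 (cv2) and the standard library are available. Lean on these libraries where they do the work, as an engineer would, in place of code of your own. Each camera call takes 0.05 s, during which the arm holds its last target. There are 200 camera calls.

## Working session

There is one attempt and no reset: what is moved stays moved. The work goes in short steps, Python scripts to look and compute and a shell command to move; the robot and the scene stay as the last step left them, time stands still between calls to the robot, and variables do not carry over. Pictures are saved under pics/ and viewed, at most 10 in all, crops included, and the job is handed in when it is done.

```bash
mkdir -p pics; ls; cat > h.py <<'E'
from workcell import *
import numpy as np, cv2
def look(name,fn=None):
    c=camera(name)
    if fn: cv2.imwrite('pics/'+fn,cv2.cvtColor(c['frame'],cv2.COLOR_RGB2BGR))
    np.save('pics/'+name+'.npy',np.array([c,],dtype=object),allow_pickle=True)
    return c
def last(name): return np.load('pics/'+name+'.npy',allow_pickle=True)[0]
def ray(c,u,v):
    d=np.array([(u-c['cx'])/c['fx'],(v-c['cy'])/c['fy']]); s=d.copy()
    for _ in range(20): s=d/(1+c['k1']*(s@s))
    E=np.array(c['extrinsics']); R=E[:3,:3]; return -R.T@E[:3,3], R.T@np.array([s[0],s[1],1])
def at(c,u,v,z):
    o,d=ray(c,u,v); return o+d*(z-o[2])/d[2]
def proj(c,p):
    E=np.array(c['extrinsics']); q=E[:3,:3]@np.array(p)+E[:3,3]; s=q[:2]/q[2]; s=s*(1+c['k1']*(s@s))
    return np.array([s[0]*c['fx']+c['cx'],s[1]*c['fy']+c['cy']])
E
python3 - <<'E'
from h import *
np.set_printoptions(precision=3,suppress=True)
for n in('top','side'):
    c=look(n,n+'1.png'); print(n,{k:c[k] for k in('fx','fy','cx','cy','k1')}); print(ray(c,320,240))
print(get_obs())
E
```

```text
pics
top {'fx': 502.2611430147371, 'fy': 502.2611430147371, 'cx': 325.35815842435426, 'cy': 244.07546040464402, 'k1': -0.02336488997417766}
(array([0.382, 0.053, 1.349]), array([ 0.131,  0.012, -0.991]))
side {'fx': 560.9083207048578, 'fy': 560.9083207048578, 'cx': 325.3778222997392, 'cy': 243.454756889482, 'k1': -0.039787963600357995}
(array([0.131, 1.028, 0.753]), array([ 0.347, -0.764, -0.544]))
{'clock': 0.1, 'joint_pos': array([ 1.151,  0.333, -0.065,  1.461,  0.022,  1.35 , -0.088]), 'joint_velocities': array([-0.   , -0.001,  0.001, -0.002, -0.   , -0.001, -0.   ]), 'tau': array([  0.001, -62.674,   0.049, -39.243,   0.016,   0.007,  -0.   ]), 'position': array([ 0.241, -0.576,  0.206]), 'ee_rot': array([ 0.98 ,  0.197, -0.   , -0.001]), 'ft_force': array([-0.438,  0.133, -0.212]), 'torque': array([-0.096, -0.035,  0.045]), 'grasp_force': 0.0, 'grip_width': 1.0005808964768197}
```

View pics/top1.png

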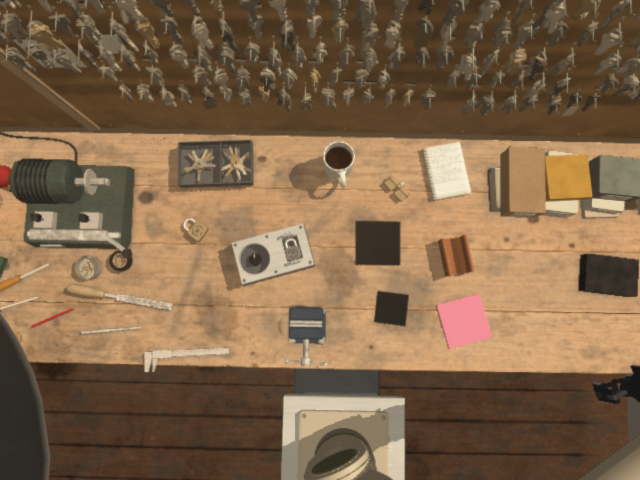

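View pics/side1.png

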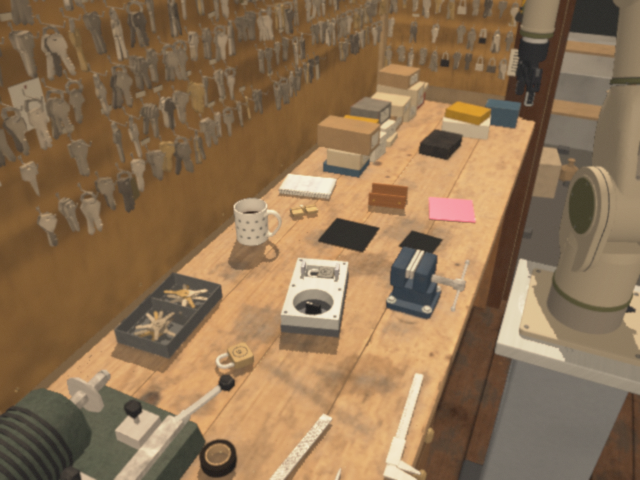

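Mat candidates in the top view are black at (378,243), black at (391,308) and pink at (464,321). The larger black one, (378,243), fits the description. I'll confirm it in an enlarged crop.

```bash
python3 - <<'E'
from h import *
f=cv2.imread('pics/top1.png')[210:340,225:485]
cv2.imwrite('pics/crop1.png',cv2.resize(f,None,fx=3,fy=3,interpolation=cv2.INTER_CUBIC))
E
```

```text
(no output)
```

View pics/crop1.png

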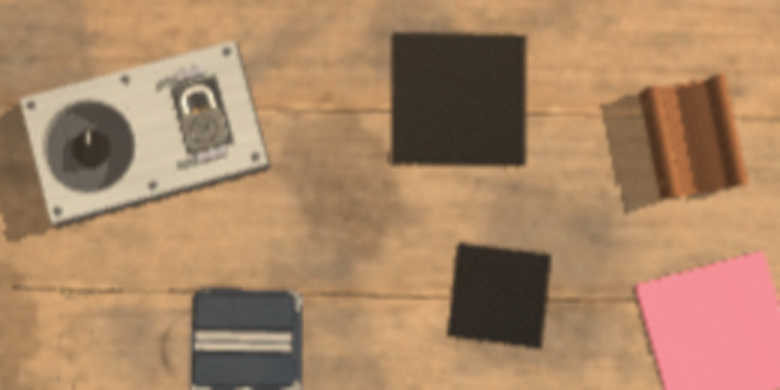

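The crop shows the fixture with its deck corners near (22,100), (238,42), (269,163) and (55,224). The mat is the larger black square, (392,33) to (526,164), against about 95 px for the small one. The cradle is at (695,135).

```bash
python3 - <<'E'
from h import *
np.set_printoptions(precision=4,suppress=True)
c=last('top'); C=lambda p,z: at(c,225+(p[0]+.5)/3-.5,210+(p[1]+.5)/3-.5,z)
def fit(loc,px,z):
    W=np.array([C(p,z)[:2] for p in px]); L=np.array(loc); w=W-W.mean(0); l=L-L.mean(0)
    H=(w[:,0]+1j*w[:,1])@np.conj(l[:,0]+1j*l[:,1]); a=np.angle(H)
    R=np.array([[np.cos(a),-np.sin(a)],[np.sin(a),np.cos(a)]]); t=W.mean(0)-R@L.mean(0)
    print('yaw',a,'pos',t,'scale',abs(H)/(l**2).sum(),'res mm',np.abs(W-(L@R.T+t)).max()*1e3); return a,R,t
a,R,t=fit([(.058,.099),(.058,-.099),(-.058,-.099),(-.058,.099)],[(22,100),(238,42),(269,163),(55,224)],.045)
kn=R@[0,.05]+t; po=R@[0,-.052]+t; print('knob',kn,'pocket',po)
print('well c rough',C((90,145),.045),'knob px',proj(c,[*kn,.0385]))
fit([(.06,.06),(.06,-.06),(-.06,-.06),(-.06,.06)],[(392,33),(526,36),(526,164),(391,164)],.004)
# cradle wall tops centre lines y=+-30 at z .036
fit([(.05,.030),(.05,-.030),(-.05,-.030),(-.05,.030)],[(650,88),(717,75),(740,185),(668,197)],.036)
f=c['frame'][:,:,::-1][232:288,228:318]; cv2.imwrite('pics/crop2.png',cv2.resize(f,None,fx=8.5,fy=8.5,interpolation=cv2.INTER_CUBIC))
E
```

```text
yaw 0.29006523910270704 pos [0.5159 0.1902] scale 0.9730459817993403 res mm 3.931551236971434
knob [0.5016 0.2381] pocket [0.5308 0.1404]
well c rough [0.5035 0.2386 0.045 ] knob px [255.1897 258.9576]
yaw 0.0054497675308172195 pos [ 0.5554 -0.0859] scale 0.994555529133493 res mm 2.0626113536720836
yaw 0.17966515532143182 pos [ 0.5225 -0.2892] scale 0.9942506286163327 res mm 2.621147047416672
```

View pics/crop2.png

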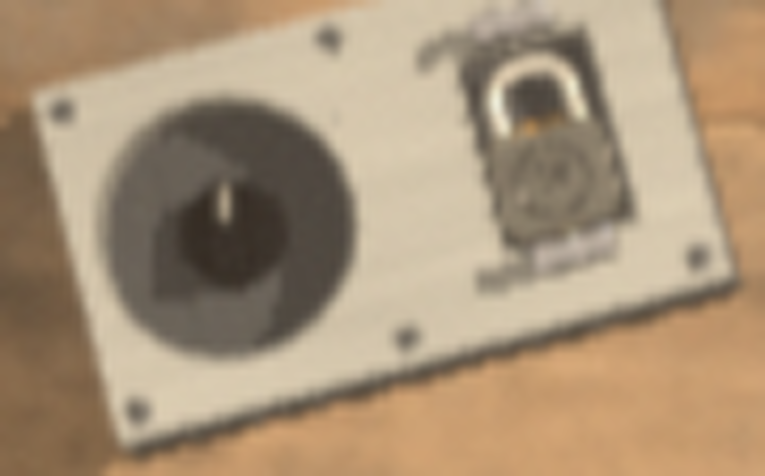

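The enlarged crop puts the well rim centre at (229,226), the skirt centre at (234,235) and the knob's white mark at (224,183) to (224,222). The pocket corners are (460,60), (585,25), (633,218) and (505,248).

```bash
python3 - <<'E'
from h import *
np.set_printoptions(precision=4,suppress=True)
c=last('top'); C=lambda p,z: at(c,228+(p[0]+.5)/8.5-.5,232+(p[1]+.5)/8.5-.5,z)[:2]
an=lambda d: np.arctan2(d[1],d[0])
print('well',C((229,226),.045),'skirt',C((234,235),.023))
P=[C(p,.045) for p in [(460,60),(585,25),(633,218),(505,248)]]; pc=np.mean(P,0)
print('pocket',pc, 'yaws',an(P[0]-P[3]),an(P[1]-P[2]))
w=C((229,226),.045); print('axis yaw',an(w-pc)-np.pi/2,'dist',np.linalg.norm(w-pc))
s=[C(p,.045) for p in [(62,110),(138,410),(698,257)]]; print('screws',an(s[0]-s[1]),an(s[1]-s[2])-np.pi/2)
print('mark',C((224,183),.0385),C((224,222),.0385),'yaw',an(C((224,183),.0385)-C((224,222),.0385)))
print('lock body',C((555,180),.046))
from scipy.spatial.transform import Rotation as R
print(R.from_quat(get_obs()['ee_rot']).as_matrix())
E
```

```text
well [0.5031 0.2391] skirt [0.5023 0.2405]
pocket [0.5323 0.1426] yaws 0.2623775446078856 0.26745572259825146
axis yaw 0.2942781429991381 dist 0.10077965785536716
screws 0.2864554903876061 0.2873366811484941
mark [0.517 0.242] [0.5049 0.2416] yaw 0.03670103261985749
lock body [0.5191 0.1393]
[[ 0.9223  0.3865 -0.0005]
 [ 0.3865 -0.9223  0.0011]
 [-0.0001 -0.0013 -1.    ]]
```

```bash
python3 -m inch '[{"slide":[0.258,0.376,0.05],"yaw":1.5},{"slide":[0.258,0.376,0.05],"yaw":1.5},{"slide":[0.258,0.376,0.05],"yaw":1.5},{"slide":[0.258,0.376,0.05],"yaw":1.5},{"slide":[0.258,0.376,0.05],"yaw":1.5},{"slide":[0.258,0.376,0.05],"yaw":1.5},{"slide":[0.258,0.376,0.05],"yaw":1.5},{"slide":[0.258,0.376,0.05],"yaw":1.5},{"slide":[0.258,0.376,0.05],"yaw":1.5},{"slide":[0.258,0.376,0.05],"yaw":1.5},{"slide":[0.258,0.376,0.05],"yaw":1.5},{"slide":[0.258,0.376,0.05],"yaw":1.5},{"slide":[0.258,0.376,0.05],"yaw":1.5}]' 171; python3 -c "
from h import *
print(get_obs()['joint_pos'])"
```

```text
clock: 1.18
position: [0.5008, -0.1975, 0.2563]
ee_rot: [0.578, 0.816, 0.0, -0.0]
ft_force: [-0.2, -0.7, 0.0]
grip_width: 0.335
grasp_force: 0.0
[ 0.7548368   0.15431536 -0.51551898  1.59086561  0.07591834  1.41648755
  0.57083136]
```

```bash
python3 -m inch '[{"slide":[0.002,0.437,-0.12],"yaw":1.26},{"slide":[0.002,0.437,-0.12],"yaw":1.26},{"slide":[0.002,0.437,-0.12],"yaw":1.26},{"slide":[0.002,0.437,-0.12],"yaw":1.26},{"slide":[0.002,0.437,-0.12],"yaw":1.26},{"slide":[0.002,0.437,-0.12],"yaw":1.26},{"slide":[0.002,0.437,-0.12],"yaw":1.26},{"slide":[0.002,0.437,-0.12],"yaw":1.26},{"slide":[0.002,0.437,-0.12],"yaw":1.26},{"slide":[0.002,0.437,-0.12],"yaw":1.26},{"slide":[0.002,0.437,-0.12],"yaw":1.26},{"slide":[0.002,0.437,-0.12],"yaw":1.26},{"slide":[0.002,0.437,-0.12],"yaw":1.26},{"slide":[0.002,0.437,-0.12],"yaw":1.26},{"slide":[0.002,0.437,-0.12],"yaw":1.26}]'; python3 -c "
from h import *
import workcell
print(get_obs()['joint_pos'],getattr(workcell,'tip_reach',None))
c=look('side','side2.png');o=get_obs()['position']
print(proj(c,[.5027,.2398,.0385]),proj(c,o))
p=[int(v) for v in proj(c,[.5027,.2398,.06])]
f=cv2.imread('pics/side2.png')[p[1]-75:p[1]+75,p[0]-100:p[0]+100];print(p)
cv2.imwrite('pics/crop3.png',cv2.resize(f,None,fx=4,fy=4,interpolation=cv2.INTER_CUBIC))"
```

```text
clock: 2.43
position: [0.5023, 0.2344, 0.1363]
ee_rot: [-0.005, 1.0, -0.001, 0.0]
ft_force: [0.6, 0.0, -0.2]
grip_width: 0.326
grasp_force: 0.0
[ 0.22500932  0.356652   -0.89116908  1.70456111  0.29418523  1.22188169
  0.84366267] 0.011
[313.21192703 302.98588836] [314.2141912  261.53410775]
[313, 294]
```

View pics/crop3.png

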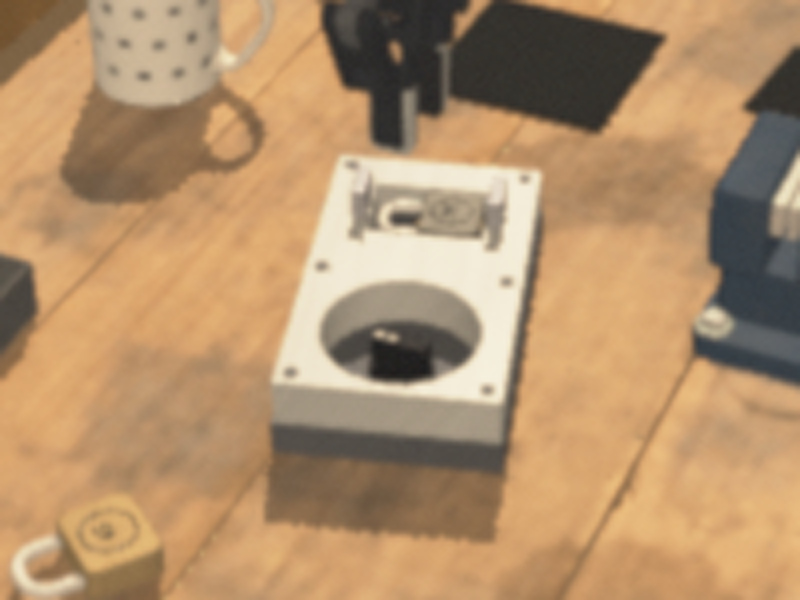

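The side view shows the knob bar's top centred near (402,343) in the crop, matching the prediction (313,303) to about 2 px. The gripper is above it, so I'll descend.

```bash
python3 -m inch '[{"slide":[0,0.001,-0.03],"yaw":0},{"slide":[0,0.001,-0.06],"yaw":0},{"slide":[0,0.001,-0.08],"yaw":0},{"slide":[0,0.001,-0.09],"yaw":0},{"slide":[0,0.001,-0.095],"yaw":0},{"slide":[0,0.001,-0.097],"yaw":0},{"slide":[0,0.001,-0.097],"yaw":0},{"slide":[0,0.001,-0.097],"yaw":0}]'
```

```text
clock: 3.15
position: [0.5024, 0.2378, 0.0406]
ee_rot: [-0.007, 1.0, 0.0, 0.001]
ft_force: [-0.5, 0.7, 0.4]
grip_width: 0.328
grasp_force: 0.0
```

```bash
python3 -m inch '[{"slide":[0.0005,0.002,-0.001],"yaw":0.02},{"slide":[0.0005,0.002,-0.001],"yaw":0.02}]' && python3 -m inch '[{"slide":[0,0,0],"yaw":0},{"slide":[0,0,0],"yaw":0},{"slide":[0,0,0],"yaw":0},{"slide":[0,0,0],"yaw":0},{"slide":[0,0,0],"yaw":0},{"slide":[0,0,0],"yaw":0}]' 255 40
```

```text
clock: 3.32
position: [0.5026, 0.2401, 0.0391]
ee_rot: [-0.019, 1.0, 0.0, 0.001]
ft_force: [0.2, -0.5, 0.0]
grip_width: 0.331
grasp_force: 0.0
clock: 3.82
position: [0.5021, 0.2395, 0.0383]
ee_rot: [-0.018, 1.0, 0.0, -0.0]
ft_force: [0.1, -0.3, -0.6]
grip_width: -0.0
grasp_force: 0.0
```

```bash
python3 -c "
from h import *
c=look('side','side3.png')
f=cv2.imread('pics/side3.png')[240:340,250:375]
t=look('top','top3.png'); g=cv2.imread('pics/top3.png')[205:305,205:330]
cv2.imwrite('pics/crop4.png',np.hstack([cv2.resize(x,(400,320),interpolation=cv2.INTER_CUBIC) for x in (f,g)]))
for z in (.0385,.028): print(proj(c,[.5021,.2395,z]),proj(t,[.5021,.2395,z]))"
```

```text
[313.54758703 302.97769381] [254.66616366 258.75429987]
[313.57848035 307.03891936] [255.21789437 259.12859606]
```

View pics/crop4.png

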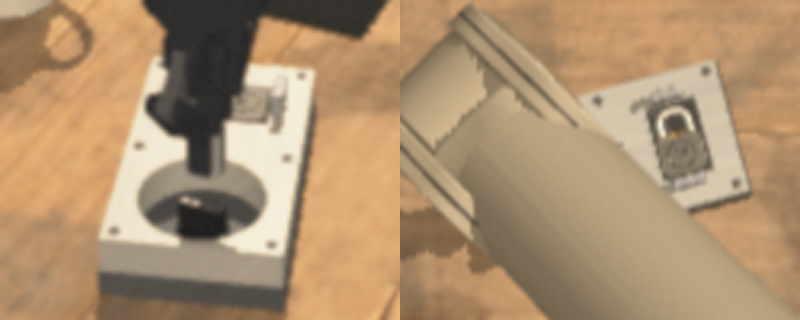

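The fingers shut on nothing. The tips show at side pixel (314,294), while (313.6,307) was expected for z=0.028. I'll check the start pictures for a systematic offset before going on.

```bash
python3 -c "
from h import *
from scipy.spatial.transform import Rotation as R
np.set_printoptions(precision=3,suppress=True)
t,s=last('top'),last('side');o=get_obs();print(o['position'],R.from_quat(o['ee_rot']).as_matrix()[:,2],o['joint_pos'],o['ft_force'],o['grip_width'])
for z in(.25,.206,.195): print(z,proj(t,[.242,-.576,z]),proj(s,[.242,-.576,z]))
# tip now, if on vertical through TCP vs other y
for y,z in((.24,.05),(.24,.06),(.24,.07),(.22,.028),(.20,.028)): print(y,z,proj(s,[.502,y,z]))
a=cv2.imread('pics/top1.png')[350:430,560:640]; b=cv2.imread('pics/side1.png')[40:120,480:560]
cv2.imwrite('pics/crop5.png',np.hstack([cv2.resize(x,(400,400),interpolation=cv2.INTER_CUBIC) for x in (a,b)]))"
```

```text
[0.502 0.24  0.038] [-0.  0. -1.] [ 0.164  0.478 -0.84   1.792  0.405  1.054  0.781] [-0.203  0.292 -0.196] -0.0011750835566595136
0.25 [615.299 376.809] [522.72   96.702]
0.206 [604.133 374.121] [519.721 111.954]
0.195 [601.473 373.481] [518.983 115.698]
0.24 0.05 [313.453 298.638]
0.24 0.06 [313.423 294.685]
0.24 0.07 [313.392 290.691]
0.22 0.028 [317.666 301.438]
0.2 0.028 [321.704 295.828]
```

View pics/crop5.png

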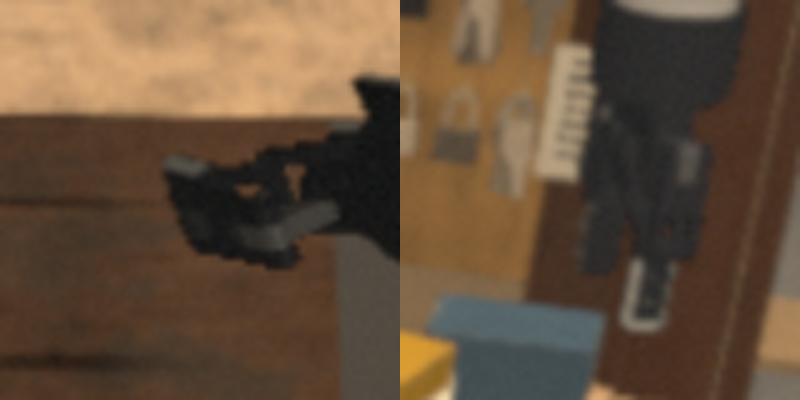

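```bash
python3 -c "
from h import *
np.set_printoptions(precision=4,suppress=True)
t,s=last('top'),last('side')
def tri(a,b):
    (o1,d1),(o2,d2)=ray(t,*a),ray(s,*b)
    k=np.linalg.lstsq(np.c_[d1,-d2],o2-o1,rcond=None)[0]; p,q=o1+k[0]*d1,o2+k[1]*d2; return (p+q)/2,np.linalg.norm(p-q)
for a in((597,383),(614,398)):
  for b in((519,94),(529,106)): print(a,b,*tri(a,b))
"
```

```text
(597, 383) (519, 94) [ 0.2405 -0.5196  0.2757] 0.017040995370572607
(597, 383) (529, 106) [ 0.2226 -0.5436  0.2364] 0.007856652058521062
(614, 398) (519, 94) [ 0.2265 -0.5519  0.271 ] 0.05124729648973964
(614, 398) (529, 106) [ 0.2076 -0.5793  0.2294] 0.02721710245974322
```

The offset is a consistent +33 mm in tip height across three views, so the fingertips really are about 33 mm higher than the stated TCP implies. I'll reopen and descend in small steps, watching the force.

```bash
python3 -m inch '[{"slide":[0,0,0],"yaw":0},{"slide":[0,0,0],"yaw":0},{"slide":[0,0,-0.004],"yaw":0},{"slide":[0,0,-0.008],"yaw":0},{"slide":[0,0,-0.012],"yaw":0},{"slide":[0,0,-0.014],"yaw":0},{"slide":[0,0,-0.016],"yaw":0},{"slide":[0,0,-0.016],"yaw":0}]' 171; python3 -m inch '[{"slide":[0,0,-0.003],"yaw":0},{"slide":[0,0,-0.006],"yaw":0},{"slide":[0,0,-0.008],"yaw":0},{"slide":[0,0,-0.008],"yaw":0}]'; python3 -c "
from h import *
c=look('side','side4.png')
f=cv2.imread('pics/side4.png')[240:340,250:375]
cv2.imwrite('pics/crop6.png',cv2.resize(f,None,fx=6,fy=6,interpolation=cv2.INTER_CUBIC))"
```

```text
clock: 4.58
position: [0.5018, 0.2395, 0.0218]
ee_rot: [-0.018, 1.0, -0.0, -0.0]
ft_force: [0.7, -0.0, 0.9]
grip_width: 0.332
grasp_force: 0.0
clock: 4.92
position: [0.5018, 0.2394, 0.0138]
ee_rot: [-0.018, 1.0, -0.0, -0.0]
ft_force: [-0.8, -0.2, -0.3]
grip_width: 0.329
grasp_force: 0.0
```

View pics/crop6.png

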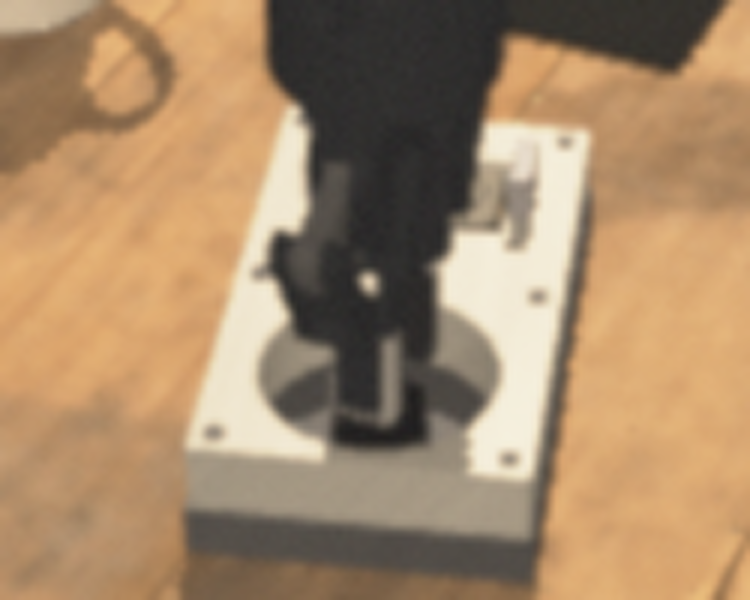

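The near finger's tip is at about (370,420) in the crop. It stands in front of the bar at roughly z = 0.031, with the bar between the fingers. I'll go down a little more and close.

```bash
python3 -m inch '[{"slide":[0,0,-0.003],"yaw":0},{"slide":[0,0,-0.003],"yaw":0},{"slide":[0,0,-0.003],"yaw":0}]'; python3 -m inch '[{"slide":[0,0,0],"yaw":0},{"slide":[0,0,0],"yaw":0},{"slide":[0,0,0],"yaw":0},{"slide":[0,0,0],"yaw":0},{"slide":[0,0,0],"yaw":0}]' 255 40
```

```text
clock: 5.22
position: [0.502, 0.2395, 0.0112]
ee_rot: [-0.018, 1.0, 0.0, -0.0]
ft_force: [0.1, 0.0, -0.5]
grip_width: 0.331
grasp_force: 0.0
clock: 5.63
position: [0.5021, 0.2413, 0.0117]
ee_rot: [-0.018, 1.0, 0.001, 0.0]
ft_force: [0.3, 5.2, -1.5]
grip_width: 0.103
grasp_force: 38.9
```

```bash
python3 -m inch '[{"slide":[0,0.002,0],"yaw":-0.05},{"slide":[0,0.002,0],"yaw":-0.15},{"slide":[0,0.002,0],"yaw":-0.25},{"slide":[0,0.002,0],"yaw":-0.35},{"slide":[0,0.002,0],"yaw":-0.45},{"slide":[0,0.002,0],"yaw":-0.55},{"slide":[0,0.002,0],"yaw":-0.65},{"slide":[0,0.002,0],"yaw":-0.75},{"slide":[0,0.002,0],"yaw":-0.85},{"slide":[0,0.002,0],"yaw":-0.95},{"slide":[0,0.002,0],"yaw":-1.05},{"slide":[0,0.002,0],"yaw":-1.15},{"slide":[0,0.002,0],"yaw":-1.25},{"slide":[0,0.002,0],"yaw":-1.25}]'; python3 -c "
from h import *
o=get_obs();print(o['joint_pos'],o['torque'])"
```

```text
clock: 6.8
position: [0.5033, 0.2435, 0.0118]
ee_rot: [0.573, 0.82, 0.002, 0.0]
ft_force: [6.8, 8.0, -7.9]
grip_width: 0.103
grasp_force: 38.8
[-0.04657035  0.44397089 -0.57947222  1.81507639  0.28927765  0.9631447
 -0.39703308] [ 1.5829343  -1.428515    0.01613192]
```

```bash
python3 -m inch '[{"slide":[0.001,0.002,0],"yaw":-0.05},{"slide":[0.001,0.002,0],"yaw":-0.15},{"slide":[0.001,0.002,0],"yaw":-0.25},{"slide":[0.001,0.002,0],"yaw":-0.35},{"slide":[0.001,0.002,0],"yaw":-0.45},{"slide":[0.001,0.002,0],"yaw":-0.55},{"slide":[0.001,0.002,0],"yaw":-0.65},{"slide":[0.001,0.002,0],"yaw":-0.75},{"slide":[0.001,0.002,0],"yaw":-0.85},{"slide":[0.001,0.002,0],"yaw":-0.95},{"slide":[0.001,0.002,0],"yaw":-1.05},{"slide":[0.001,0.002,0],"yaw":-1.1},{"slide":[0.001,0.002,0],"yaw":-1.1}]'; python3 -c "
from h import *
o=get_obs();print(o['joint_pos'],o['torque'])"
```

```text
clock: 7.88
position: [0.5056, 0.2433, 0.0118]
ee_rot: [0.917, 0.4, 0.002, 0.001]
ft_force: [10.1, 0.5, -7.5]
grip_width: 0.103
grasp_force: 39.0
[-0.2129441   0.40975973 -0.37720684  1.81897013  0.18449796  0.94281004
 -1.41847882] [ 0.13891404 -2.18933415  0.05932578]
```

```bash
python3 -m inch '[{"slide":[0.002,0,0],"yaw":-0.06},{"slide":[0.002,0,0],"yaw":-0.12},{"slide":[0.002,0,0],"yaw":-0.17},{"slide":[0.002,0,0],"yaw":-0.17},{"slide":[0.002,0,0],"yaw":-0.17}]'; python3 -m inch '[{"slide":[0,0,0],"yaw":-0.04},{"slide":[0,0,0],"yaw":-0.08},{"slide":[0,0,0],"yaw":-0.12},{"slide":[0,0,0],"yaw":-0.12},{"slide":[0,0,0],"yaw":-0.12}]'; python3 -c "
from h import *
o=get_obs();print(o['joint_pos'],o['torque'])"
```

```text
clock: 8.3
position: [0.5059, 0.243, 0.0116]
ee_rot: [0.946, 0.323, 0.001, 0.0]
ft_force: [3.7, -2.2, 1.3]
grip_width: 0.101
grasp_force: 40.0
clock: 8.72
position: [0.506, 0.2429, 0.0117]
ee_rot: [0.964, 0.266, 0.001, 0.001]
ft_force: [3.3, -2.5, 1.1]
grip_width: 0.102
grasp_force: 42.3
[-0.25467067  0.40566061 -0.32654865  1.81771103  0.15888497  0.94255275
 -1.68215255] [-0.7079726  -0.87733307  0.49450975]
```

```bash
python3 -m inch '[{"slide":[0,0,0],"yaw":-0.04},{"slide":[0,0,0],"yaw":-0.08},{"slide":[0,0,0],"yaw":-0.08}]' - 60; python3 -c "
from h import *
o=get_obs();print(o['joint_pos'],o['torque'])"; python3 -m inch '[{"slide":[0,0,0],"yaw":0.1},{"slide":[0,0,0],"yaw":0.1},{"slide":[0,0,0],"yaw":0.1},{"slide":[0,0,0],"yaw":0.1},{"slide":[0,0,0.03],"yaw":0.1},{"slide":[0,0,0.06],"yaw":0.1},{"slide":[0,0,0.1],"yaw":0.1},{"slide":[0,0,0.1],"yaw":0.1}]' 171
```

```text
clock: 8.97
position: [0.506, 0.2429, 0.0117]
ee_rot: [0.974, 0.227, 0.001, 0.001]
ft_force: [3.9, -3.5, 1.6]
grip_width: 0.092
grasp_force: 65.6
[-0.26676688  0.40378052 -0.31218801  1.81837892  0.15191542  0.94154039
 -1.75847922] [-0.80321435 -0.86519567  0.97285301]
clock: 9.63
position: [0.5082, 0.2459, 0.1188]
ee_rot: [0.962, 0.274, 0.005, -0.001]
ft_force: [1.2, 1.0, 1.1]
grip_width: 0.331
grasp_force: 0.0
```

The torque rose to 0.97 N m with no further turn, so the knob is at its stop. I'll lift clear, pre-orient, and look at the raised padlock.

```bash
python3 -m inch '[{"slide":[0,0,0.04],"yaw":-0.1},{"slide":[0,0,0.08],"yaw":-0.2},{"slide":[0,0,0.12],"yaw":-0.267},{"slide":[0,0,0.14],"yaw":-0.267},{"slide":[0,0,0.14],"yaw":-0.267},{"slide":[0,0,0.14],"yaw":-0.267}]' 75; python3 -c "
from h import *
t=look('top','top5.png');s=look('side','side5.png')
f=cv2.imread('pics/top5.png')[225:285,265:325]
g=cv2.imread('pics/side5.png')[245:305,285:345]
cv2.imwrite('pics/crop7.png',np.hstack([cv2.resize(x,(400,400),interpolation=cv2.INTER_CUBIC) for x in (f,g)]))
for z in(.045,.052,.068): print(proj(t,[.532,.142,z]),proj(s,[.532,.142,z]))"
```

```text
clock: 10.13
position: [0.5055, 0.2441, 0.2524]
ee_rot: [0.99, 0.144, 0.001, -0.0]
ft_force: [1.3, -0.3, -0.6]
grip_width: 0.708
grasp_force: 0.0
[291.99315413 247.85730835] [320.07777414 270.52538507]
[291.81790552 247.54587242] [320.07974549 267.87229633]
[291.41025454 246.8214263 ] [320.08433562 261.74321096]
```

View pics/crop7.png

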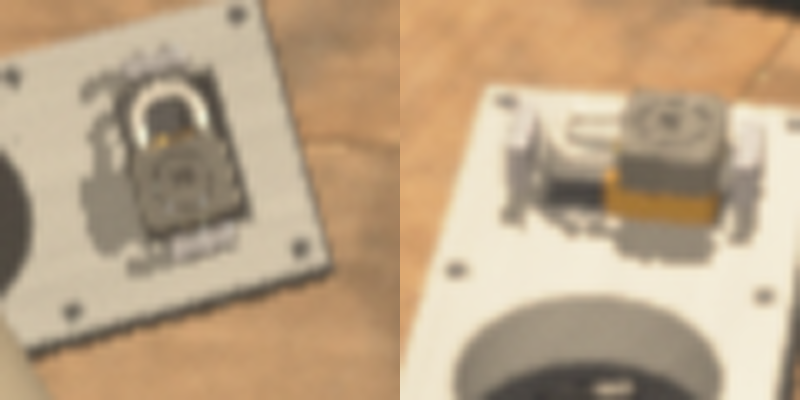

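The crop shows the padlock raised on the brass ejector, with its body top centred at top (292.8,252.2) and side (325.2,263.5).

```bash
python3 -c "
from h import *
t,s=last('top'),last('side')
print(at(t,292.8,252.2,.068),at(s,325.2,263.5,.068))
from scipy.spatial.transform import Rotation as R
print(R.from_quat(get_obs()['ee_rot']).as_euler('xyz'))
C=lambda p:at(t,265+(p[0]+.5)/6.667-.5,225+(p[1]+.5)/6.667-.5,.068)
q=[C(p) for p in((132,148),(222,135),(245,213),(155,237))]
print(q)
"
```

```text
[0.51817928 0.13805114 0.068     ] [0.5195147  0.14339668 0.068     ]
[3.14129087e+00 1.65717770e-03 2.89435657e-01]
[array([0.53177149, 0.16007916, 0.068     ]), array([0.53749049, 0.12553332, 0.068     ]), array([0.50746589, 0.1159073 , 0.068     ]), array([0.49753539, 0.15023675, 0.068     ])]
```

```bash
python3 -m inch '[{"slide":[0.016,-0.102,-0.03],"yaw":0},{"slide":[0.016,-0.102,-0.08],"yaw":0},{"slide":[0.016,-0.102,-0.12],"yaw":0},{"slide":[0.016,-0.102,-0.15],"yaw":0},{"slide":[0.016,-0.102,-0.15],"yaw":0},{"slide":[0.016,-0.102,-0.15],"yaw":0},{"slide":[0.016,-0.102,-0.15],"yaw":0},{"slide":[0.016,-0.102,-0.15],"yaw":0}]'
```

```text
clock: 10.9
position: [0.5216, 0.1427, 0.1028]
ee_rot: [0.989, 0.145, 0.001, -0.0]
ft_force: [0.1, 0.2, 0.7]
grip_width: 0.703
grasp_force: 0.0
```

```bash
python3 -m inch '[{"slide":[0,0,-0.03],"yaw":0},{"slide":[0,0,-0.05],"yaw":0},{"slide":[0,0,-0.06],"yaw":0},{"slide":[0,0,-0.066],"yaw":0},{"slide":[0,0,-0.07],"yaw":0},{"slide":[0,0,-0.072],"yaw":0},{"slide":[0,0,-0.072],"yaw":0}]'; python3 -m inch '[{"slide":[0,0,0],"yaw":0},{"slide":[0,0,0],"yaw":0},{"slide":[0,0,0],"yaw":0},{"slide":[0,0,0],"yaw":0},{"slide":[0,0,0],"yaw":0}]' 255 40
```

```text
clock: 11.48
position: [0.5216, 0.1419, 0.0301]
ee_rot: [0.99, 0.144, 0.001, -0.0]
ft_force: [0.3, 0.6, 0.4]
grip_width: 0.705
grasp_force: 0.0
clock: 11.9
position: [0.5216, 0.1417, 0.03]
ee_rot: [0.99, 0.144, 0.001, -0.0]
ft_force: [-0.1, -0.2, 3.9]
grip_width: 0.426
grasp_force: 45.0
```

```bash
python3 -m inch '[{"slide":[0,0,0.005],"yaw":0},{"slide":[0,0,0.015],"yaw":0},{"slide":[0,0,0.03],"yaw":0},{"slide":[0,0,0.055],"yaw":0},{"slide":[0,0,0.08],"yaw":0},{"slide":[0,0,0.08],"yaw":0},{"slide":[0,0,0.08],"yaw":0}]'
```

```text
clock: 12.48
position: [0.5219, 0.1418, 0.1111]
ee_rot: [0.99, 0.144, 0.001, -0.0]
ft_force: [-0.5, -0.3, -1.6]
grip_width: 0.433
grasp_force: 44.5
```

```bash
python3 -m inch '[{"slide":[0.004,-0.03,0],"yaw":-0.02},{"slide":[0.008,-0.065,0],"yaw":-0.05},{"slide":[0.012,-0.1,0],"yaw":-0.11},{"slide":[0.016,-0.135,0],"yaw":-0.11},{"slide":[0.02,-0.17,0],"yaw":-0.11},{"slide":[0.024,-0.205,-0.02],"yaw":-0.11},{"slide":[0.024,-0.228,-0.05],"yaw":-0.11},{"slide":[0.024,-0.228,-0.08],"yaw":-0.11},{"slide":[0.024,-0.228,-0.1],"yaw":-0.11},{"slide":[0.024,-0.228,-0.11],"yaw":-0.11},{"slide":[0.024,-0.228,-0.117],"yaw":-0.11},{"slide":[0.024,-0.228,-0.117],"yaw":-0.11},{"slide":[0.024,-0.228,-0.117],"yaw":-0.11}]'; python3 -m inch '[{"slide":[0,0,-0.003],"yaw":0},{"slide":[0,0,-0.006],"yaw":0},{"slide":[0,0,-0.006],"yaw":0}]'
```

```text
clock: 13.57
position: [0.5455, -0.0861, -0.007]
ee_rot: [0.996, 0.09, 0.0, 0.0]
ft_force: [0.7, -0.2, -1.1]
grip_width: 0.436
grasp_force: 44.4
clock: 13.82
position: [0.5453, -0.0864, -0.0135]
ee_rot: [0.996, 0.09, 0.0, 0.0]
ft_force: [-1.0, -0.0, -0.7]
grip_width: 0.432
grasp_force: 44.4
```

```bash
python3 -m inch '[{"slide":[0,0,-0.001],"yaw":0},{"slide":[0,0,-0.0025],"yaw":0},{"slide":[0,0,-0.004],"yaw":0},{"slide":[0,0,-0.004],"yaw":0}]'; python3 -m inch '[{"slide":[0,0,-0.001],"yaw":0},{"slide":[0,0,-0.001],"yaw":0}]'
```

```text
clock: 14.15
position: [0.5451, -0.0865, -0.0177]
ee_rot: [0.996, 0.09, 0.0, 0.0]
ft_force: [-0.3, 0.8, -1.2]
grip_width: 0.434
grasp_force: 44.4
clock: 14.32
position: [0.5452, -0.0865, -0.0179]
ee_rot: [0.996, 0.09, 0.0, 0.0]
ft_force: [-4.6, 0.3, 9.7]
grip_width: 0.427
grasp_force: 45.6
```

```bash
python3 -m inch '[{"slide":[0,0,0.001],"yaw":0},{"slide":[0,0,0.001],"yaw":0},{"slide":[0,0,0.001],"yaw":0},{"slide":[0,0,0.001],"yaw":0},{"slide":[0,0,0.001],"yaw":0},{"slide":[0,0,0.02],"yaw":0},{"slide":[0,0,0.05],"yaw":0},{"slide":[0,0,0.08],"yaw":0},{"slide":[0,0,0.08],"yaw":0}]' 75; python3 -m inch '[{"slide":[0.012,0.002,0],"yaw":0.1},{"slide":[0.012,0.002,0],"yaw":0.2},{"slide":[0.012,0.002,0],"yaw":0.3},{"slide":[0.012,0.002,0],"yaw":0.4},{"slide":[0.012,0.002,0],"yaw":0.5},{"slide":[0.012,0.002,0],"yaw":0.6},{"slide":[0.012,0.002,0],"yaw":0.7},{"slide":[0.012,0.002,0],"yaw":0.8},{"slide":[0.012,0.002,0],"yaw":0.9},{"slide":[0.012,0.002,0],"yaw":1.0},{"slide":[0.012,0.002,0],"yaw":1.1},{"slide":[0.012,0.002,0],"yaw":1.2},{"slide":[0.012,0.002,0],"yaw":1.3},{"slide":[0.012,0.002,0],"yaw":1.4},{"slide":[0.012,0.002,0],"yaw":1.5},{"slide":[0.012,0.002,0],"yaw":1.571},{"slide":[0.012,0.002,0],"yaw":1.571},{"slide":[0.012,0.002,0],"yaw":1.571}]' 0; python3 -c "
from h import *
print(get_obs()['joint_pos'])
s=look('side','side6.png')
print(proj(s,[.557,-.084,.012]))
p=proj(s,[.557,-.084,.012]).astype(int)
f=cv2.imread('pics/side6.png')[p[1]-60:p[1]+40,p[0]-65:p[0]+65]
cv2.imwrite('pics/crop8.png',cv2.resize(f,None,fx=6,fy=6,interpolation=cv2.INTER_CUBIC))"
```

```text
clock: 15.07
position: [0.5485, -0.0868, 0.067]
ee_rot: [0.996, 0.09, 0.004, 0.001]
ft_force: [0.9, -0.3, 0.7]
grip_width: 0.706
grasp_force: 0.0
clock: 16.57
position: [0.557, -0.0845, 0.0612]
ee_rot: [0.642, 0.767, 0.0, -0.0]
ft_force: [-0.4, 0.1, 0.2]
grip_width: 1.001
grasp_force: 0.0
[ 0.34320851  0.34546211 -0.32290449  1.77714006  0.12481738  1.03895157
  0.15206757]
[348.33496509 230.22336921]
```

```bash
python3 -m inch '[{"slide":[0,0,-0.03],"yaw":0},{"slide":[0,0,-0.05],"yaw":0},{"slide":[0,0,-0.06],"yaw":0},{"slide":[0,0,-0.066],"yaw":0},{"slide":[0,0,-0.07],"yaw":0},{"slide":[0,0,-0.07],"yaw":0}]' 50; python3 -m inch '[{"slide":[0,0,-0.002],"yaw":0},{"slide":[0,0,-0.004],"yaw":0},{"slide":[0,0,-0.006],"yaw":0},{"slide":[0,0,-0.006],"yaw":0},{"slide":[0,0,-0.006],"yaw":0}]';python3 -m inch '[{"slide":[0,0,-0.002],"yaw":0},{"slide":[0,0,-0.004],"yaw":0},{"slide":[0,0,-0.004],"yaw":0}]'
```

```text
clock: 17.12
position: [0.5572, -0.0844, -0.0087]
ee_rot: [0.641, 0.768, 0.0, -0.0]
ft_force: [0.5, 0.0, -0.5]
grip_width: 0.803
grasp_force: 0.0
clock: 17.53
position: [0.5571, -0.0845, -0.0145]
ee_rot: [0.641, 0.768, 0.0, 0.0]
ft_force: [-0.4, 0.2, 0.2]
grip_width: 0.801
grasp_force: 0.0
clock: 17.78
position: [0.5568, -0.0845, -0.0191]
ee_rot: [0.641, 0.768, -0.0, -0.0]
ft_force: [0.2, 0.2, 0.3]
grip_width: 0.802
grasp_force: 0.0
```

```bash
python3 -m inch '[{"slide":[0,0,-0.002],"yaw":0},{"slide":[0,0,-0.003],"yaw":0},{"slide":[0,0,-0.003],"yaw":0}]'; python3 -m inch '[{"slide":[0,0,0],"yaw":0},{"slide":[0,0,0],"yaw":0},{"slide":[0,0,0],"yaw":0},{"slide":[0,0,0],"yaw":0},{"slide":[0,0,0],"yaw":0}]' 255 30
```

```text
clock: 18.03
position: [0.5569, -0.0845, -0.022]
ee_rot: [0.641, 0.768, -0.0, -0.0]
ft_force: [0.2, -0.0, -0.2]
grip_width: 0.801
grasp_force: 0.0
clock: 18.45
position: [0.5568, -0.0845, -0.0214]
ee_rot: [0.641, 0.768, -0.0, -0.0]
ft_force: [-4.4, -0.2, 5.7]
grip_width: 0.637
grasp_force: 31.6
```

```bash
python3 -m inch '[{"slide":[0,0,0.005],"yaw":0},{"slide":[0,0,0.02],"yaw":0},{"slide":[0,0,0.05],"yaw":0},{"slide":[0,0,0.08],"yaw":0},{"slide":[0,0,0.1],"yaw":0},{"slide":[0,0,0.1],"yaw":0},{"slide":[0,0,0.1],"yaw":0}]' - 40; python3 - <<'E'
from h import *
np.set_printoptions(precision=4,suppress=True,linewidth=150)
f=cv2.imread('pics/top1.png'); t=last('top')
h=cv2.cvtColor(f,cv2.COLOR_BGR2HSV)[225:290,430:485].astype(int)
m=((h[...,0]<12)&(h[...,1]>130)).astype(np.uint8); m=cv2.morphologyEx(m,cv2.MORPH_OPEN,np.ones((3,3)))
r=cv2.minAreaRect(np.argwhere(m)[:,::-1].astype(np.float32)); print(m.sum(),r)
print([at(t,430+p[0],225+p[1],.036)[:2] for p in cv2.boxPoints(r)])
# profile across channel in the frame yaw .18 at (.5225,-.2892)
for z in(.036,.006):
  for a in(.18,):
    R=np.array([[np.cos(a),-np.sin(a)],[np.sin(a),np.cos(a)]])
    row=[]
    for y in np.arange(-.045,.046,.003):
        v=[]
        for x in np.arange(-.03,.031,.01):
            p=R@[x,y]+[.5225,-.2892]; u=proj(t,[*p,z]).astype(np.float32)
            v.append(cv2.getRectSubPix(f.astype(np.float32),(1,1),tuple(u.tolist()))[0,0])
        row.append((round(y*1e3),*np.mean(v,0)[::-1].round()))
    print(z); print([tuple(int(q) for q in r) for r in row])
# along x, at y=0 floor and wall
for y,z in((0,.006),(-.03,.036),(.03,.036)):
    print(y,[(round(x*1e3),int(cv2.getRectSubPix(f.astype(np.float32),(1,1),tuple(proj(t,[*(R@[x,y]+[.5225,-.2892]),z]).tolist()))[0,0,0])) for x in np.arange(-.065,.066,.005)])
E
```

```text
clock: 19.03
position: [0.5579, -0.0846, 0.0795]
ee_rot: [0.641, 0.768, 0.001, 0.001]
ft_force: [-1.0, 0.3, -2.2]
grip_width: 0.634
grasp_force: 42.7
0 ((0.0, 0.0), (0.0, 0.0), 0.0)
[array([ 0.6011, -0.2213]), array([ 0.6011, -0.2213]), array([ 0.6011, -0.2213]), array([ 0.6011, -0.2213])]
0.036
[(-45, 203, 158, 112), (-42, 204, 157, 111), (-39, 198, 143, 97), (-36, 185, 121, 77), (-33, 154, 97, 59), (-30, 115, 73, 45), (-27, 90, 58, 36), (-24, 81, 52, 33), (-21, 87, 57, 36), (-18, 107, 68, 43), (-15, 118, 75, 46), (-12, 119, 76, 47), (-9, 118, 75, 47), (-6, 114, 73, 46), (-3, 112, 71, 44), (0, 111, 70, 44), (3, 111, 71, 44), (6, 120, 76, 47), (9, 150, 95, 58), (12, 170, 107, 66), (15, 174, 109, 67), (18, 175, 110, 67), (21, 178, 112, 69), (24, 180, 113, 69), (27, 152, 96, 58), (30, 115, 73, 46), (33, 90, 58, 36), (36, 82, 54, 34), (39, 93, 65, 43), (42, 122, 93, 65), (45, 133, 103, 73)]
0.006
[(-45, 185, 121, 76), (-42, 153, 97, 59), (-39, 116, 74, 46), (-36, 90, 58, 36), (-33, 81, 52, 33), (-30, 86, 55, 35), (-27, 105, 67, 42), (-24, 118, 75, 46), (-21, 119, 76, 47), (-18, 118, 75,
[... 583 characters left out ...]
), (15, 52), (20, 53), (25, 57), (30, 53), (35, 54), (40, 56), (45, 55), (50, 83), (55, 117), (60, 113), (65, 110)]
-0.03 [(-65, 120), (-60, 119), (-55, 115), (-50, 90), (-45, 43), (-40, 42), (-35, 41), (-30, 41), (-25, 42), (-20, 43), (-15, 43), (-10, 44), (-5, 45), (0, 43), (5, 46), (10, 46), (15, 46), (20, 47), (25, 45), (30, 47), (35, 47), (40, 48), (45, 50), (50, 71), (55, 103), (60, 110), (65, 112)]
0.03 [(-65, 114), (-60, 115), (-55, 114), (-50, 74), (-45, 42), (-40, 41), (-35, 44), (-30, 43), (-25, 43), (-20, 44), (-15, 44), (-10, 45), (-5, 45), (0, 45), (5, 46), (10, 44), (15, 47), (20, 48), (25, 47), (30, 47), (35, 49), (40, 48), (45, 49), (50, 86), (55, 114), (60, 114), (65, 108)]
```

```bash
python3 -m inch '[{"slide":[-0.003,-0.02,0],"yaw":0},{"slide":[-0.008,-0.055,0],"yaw":0},{"slide":[-0.014,-0.09,0],"yaw":0},{"slide":[-0.02,-0.125,0],"yaw":0},{"slide":[-0.026,-0.16,0],"yaw":0},{"slide":[-0.031,-0.19,0],"yaw":0},{"slide":[-0.032,-0.2065,0],"yaw":0},{"slide":[-0.032,-0.2065,-0.02],"yaw":0},{"slide":[-0.032,-0.2065,-0.04],"yaw":0},{"slide":[-0.032,-0.2065,-0.055],"yaw":0},{"slide":[-0.032,-0.2065,-0.06],"yaw":0},{"slide":[-0.032,-0.2065,-0.06],"yaw":0},{"slide":[-0.032,-0.2065,-0.06],"yaw":0}]'; python3 -c "
from h import *
look('top','top7.png');look('side','side7.png')
s=last('side');p=proj(s,[.524,-.292,.03]).astype(int);q=proj(last('top'),[.524,-.292,.04]).astype(int)
f=cv2.imread('pics/side7.png')[p[1]-40:p[1]+40,p[0]-40:p[0]+40];g=cv2.imread('pics/top7.png')[q[1]-40:q[1]+40,q[0]-40:q[0]+40]
cv2.imwrite('pics/crop9.png',np.hstack([cv2.resize(x,(400,400),interpolation=cv2.INTER_CUBIC) for x in (f,g)]))"
```

```text
clock: 20.12
position: [0.5249, -0.2908, 0.0181]
ee_rot: [0.641, 0.768, -0.0, -0.0]
ft_force: [-0.0, 0.4, -0.6]
grip_width: 0.629
grasp_force: 42.7
```

```bash
python3 -m inch '[{"slide":[0,0,-0.004],"yaw":0},{"slide":[0,0,-0.008],"yaw":0},{"slide":[0,0,-0.012],"yaw":0},{"slide":[0,0,-0.014],"yaw":0},{"slide":[0,0,-0.014],"yaw":0}]'; python3 -m inch '[{"slide":[0,0,-0.004],"yaw":0},{"slide":[0,0,-0.008],"yaw":0},{"slide":[0,0,-0.012],"yaw":0},{"slide":[0,0,-0.016],"yaw":0},{"slide":[0,0,-0.018],"yaw":0},{"slide":[0,0,-0.018],"yaw":0}]'
```

```text
clock: 20.63
position: [0.5246, -0.2907, 0.0036]
ee_rot: [0.641, 0.768, -0.0, -0.001]
ft_force: [0.3, 0.6, -2.0]
grip_width: 0.632
grasp_force: 42.7
clock: 21.13
position: [0.5247, -0.2908, -0.0144]
ee_rot: [0.641, 0.768, -0.0, -0.0]
ft_force: [-0.3, -0.1, -1.5]
grip_width: 0.634
grasp_force: 42.7
```

```bash
python3 -m inch '[{"slide":[0,0,-0.0015],"yaw":0},{"slide":[0,0,-0.003],"yaw":0},{"slide":[0,0,-0.004],"yaw":0},{"slide":[0,0,-0.004],"yaw":0}]'; python3 -m inch '[{"slide":[0,0,-0.001],"yaw":0},{"slide":[0,0,-0.001],"yaw":0},{"slide":[0,0,-0.001],"yaw":0}]'
```

```text
clock: 21.47
position: [0.525, -0.2909, -0.0178]
ee_rot: [0.641, 0.768, 0.0, -0.0]
ft_force: [-0.1, 0.6, -1.6]
grip_width: 0.629
grasp_force: 42.7
clock: 21.72
position: [0.5251, -0.2909, -0.0187]
ee_rot: [0.641, 0.768, 0.0, 0.0]
ft_force: [0.6, 0.1, -1.4]
grip_width: 0.632
grasp_force: 42.7
```

```bash
python3 -m inch '[{"slide":[0,0,-0.0005],"yaw":0},{"slide":[0,0,-0.001],"yaw":0},{"slide":[0,0,-0.001],"yaw":0}]';  python3 -m inch '[{"slide":[0,0,-0.0005],"yaw":0},{"slide":[0,0,-0.001],"yaw":0},{"slide":[0,0,-0.001],"yaw":0}]'
```

```text
clock: 21.97
position: [0.5252, -0.2911, -0.0192]
ee_rot: [0.641, 0.768, 0.0, 0.0]
ft_force: [-1.6, 1.0, 3.8]
grip_width: 0.632
grasp_force: 43.4
clock: 22.22
position: [0.5252, -0.291, -0.0193]
ee_rot: [0.641, 0.768, -0.0, 0.0]
ft_force: [-6.2, 3.0, 14.6]
grip_width: 0.632
grasp_force: 45.0
```

The padlock is on the cradle floor, with contact at the expected height. I'll release, lift and retreat.

```bash
python3 -m inch '[{"slide":[0,0,0.002],"yaw":0},{"slide":[0,0,0.002],"yaw":0},{"slide":[0,0,0.002],"yaw":0},{"slide":[0,0,0.002],"yaw":0},{"slide":[0,0,0.002],"yaw":0},{"slide":[0,0,0.02],"yaw":0},{"slide":[0,0,0.05],"yaw":0},{"slide":[0,0,0.09],"yaw":0},{"slide":[0,0,0.13],"yaw":0},{"slide":[-0.02,-0.03,0.17],"yaw":0},{"slide":[-0.04,-0.07,0.2],"yaw":0},{"slide":[-0.06,-0.11,0.23],"yaw":0},{"slide":[-0.08,-0.15,0.25],"yaw":0},{"slide":[-0.1,-0.19,0.25],"yaw":0},{"slide":[-0.1,-0.22,0.25],"yaw":0},{"slide":[-0.1,-0.22,0.25],"yaw":0}]' 45; python3 -c "
from h import *
look('top','top8.png');look('side','side8.png')
s=last('side');p=proj(s,[.524,-.292,.03]).astype(int);q=proj(last('top'),[.524,-.292,.04]).astype(int);print(p,q)
f=cv2.imread('pics/side8.png')[p[1]-40:p[1]+40,p[0]-40:p[0]+40];g=cv2.imread('pics/top8.png')[q[1]-40:q[1]+40,q[0]-40:q[0]+40]
cv2.imwrite('pics/crop10.png',np.hstack([cv2.resize(x,(400,400),interpolation=cv2.INTER_CUBIC) for x in (f,g)]))"
```

```text
clock: 23.55
position: [0.4225, -0.5149, 0.2305]
ee_rot: [0.642, 0.767, -0.001, 0.001]
ft_force: [-0.6, -0.3, -0.6]
grip_width: 0.823
grasp_force: 0.0
[388 190] [457 254]
```

View pics/crop10.png

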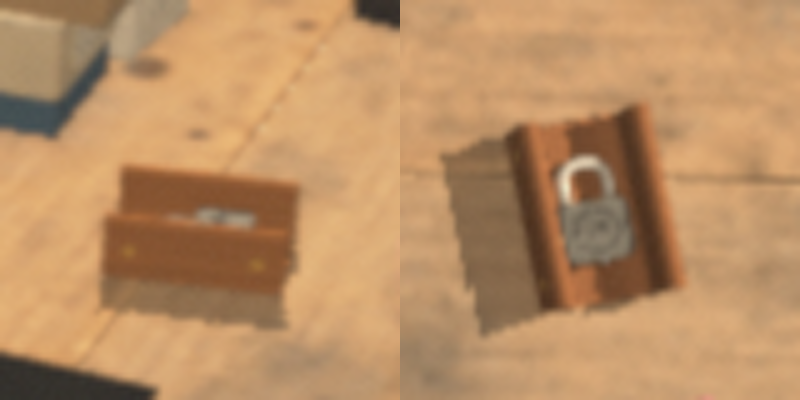

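The padlock lies flat in the channel, centred lengthwise at crop (595,212), between the walls and inside both ends. The gripper is clear.

```bash
python3 -c "
from workcell import *
print(hand_in())"
```

```text
the job is handed in; nothing more can be done
None
```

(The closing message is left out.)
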